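# Hang the guarded lamp head in its bayonet holder and lock it

## Task

Pick up the guarded amber lamp head by its black grip bar and lower it into the round bayonet holder so that its two lugs pass through the entry slots and hang on the ledge inside. Pressing it gently against the holder's springs, turn it clockwise (seen from above) until the lugs drop into the locking notches, without wrenching it against the notch or ramming the holder down, then let go and leave it upright and locked. Leave the other things on the bench where they are.

Things in the scene. Friction and masses are not known exactly. Their poses are not given: they have to be found in the camera images.
- lamp_grip (a point): centre of the black grip bar on top of the lamp head (loose, about 0.25 kg; amber dome under a steel bail, 112 mm high in all). The bar is 62 mm long (along x), 16 mm wide (y), 28 mm high; this point is on the lamp's axis, 98 mm above its underside; the dome's top is 22 mm below it. z up. A half turn about z makes no difference.
- lamp: the lamp head; origin at the centre of its underside, same axes as the grip bar. From the underside: chamfered metal spigot 40 mm across, 0 to 40 mm; on it two brass lugs towards +x and -x (in line with the bar), 10 mm wide, from 16 to 22 mm high, reaching 33 mm from the axis; black flange 66 mm across, 40 to 46 mm; bar from 84 to 112 mm.
- holder: fixed lamp holder: grey round foot 120 mm across, on it a sprung barrel 84 mm across. Origin: centre of the foot's underside, on the bench; z up, the holder's axis. With the lugs on the ledge in the unpressed barrel the grip bar's centre is 124 mm above this origin, in the notches 117 mm; each 1 to 2 mm less under the lamp's own weight. The foot does not move.
- lip (a point): centre of the barrel's aluminium lip at its top when unpressed (56 mm above the bench; 6 mm thick; fixed point, same axes as the holder). The hole in the lip is 49 mm across, with two entry slots 16 mm wide towards +x and -x (a red mark outside each). The barrel stays level and goes straight down up to 10 mm, 1.5 N per mm, then meets a hard stop.
- ledge (a point): on the holder's axis at the height of the ledge under the lip, on which the lugs ride (42 mm above the bench, barrel unpressed; bore inside it 42 mm across). Two opposite locking notches in it, 14 mm wide and 7 mm deep, lie 0.55 to 1.30 rad clockwise of the entry slots, differently each time and not told: feel for them. Stops prevent turning anticlockwise from the slots.
- tape_1: bystander: red roll of tape lying flat, 67 mm across, 19 mm high; origin at its underside
- contactor: bystander: white and black contactor, 78x45x78 mm, standing; origin at its underside
- adapter_0: bystander: small black plug-in adapter, 30x67x16 mm, lying; origin at its underside

How it is judged:
By the outcome, as a careful person would: the job done as asked, in the order asked, and still so for the second after the job is handed in, with the robot touching nothing.
It also fails if it takes over 64 s, if anything falls off the work surface, if the arm or the gripper's body presses on something with over 40 N, if the wrist force passes 120 N, or if a joint passes its speed limit or range.

## Robot

A 6-joint arm with a two-finger parallel gripper is mounted at the origin on a cart in front of the work surface, level with it; the furniture and walls round the work are solid. World frame = base frame: x ahead of the robot, y to its left, z up, the work surface at z = 0. Lengths are in m, angles in rad, forces in N, time in s.
With the tool pointing down it reaches from about 0.325 to 0.775 m from the base axis. Payload 5.5 kg.
Tool frame: the origin (TCP) lies midway between the tips of the shut fingers; the grasp point (between the pads) lies 19 mm behind it; z points along the fingers, y is the line along which they close (so a half turn about z gives the same grasp; the last joint's range is limited). The gripper opens to 85 mm and grips with 20 to 120 N. Pads are 22 mm wide; open, the fingers measure 114 mm over their backs; the gripper's body (76 mm by 85 mm) begins 54 mm behind the grasp point. The pads swing forward as they close: fully open they stand 13 mm farther back than shut.
Start: joints at [1.241, 0.091, 1.231, -0, 1.82, -0.057], TCP at [0.162, 0.578, 0.231] pointing down, gripper open.
Joint ranges: [-2.87, 2.87], [-0.86, 2.18], [0.17, 2.46], [-1.51, 4.65], [0.06, 2.69], [-2.65, 2.65]. Speed limits (rad/s): [2.57, 2.57, 3.01, 3.14, 3.14, 3.14].

## Interface

Orientations are given as [roll, pitch, yaw] about the fixed x, y, z axes, in that order (R = Rz(yaw) Ry(pitch) Rx(roll)).
In Python, from station import manip gives the robot as it stands. Calls block until the motion is done:
- manip.move_pose(position, orientation): joint-space move of the TCP to a pose.
- manip.move_straight(position, v=0.15, rotation=None, max_force=None): straight line of the TCP; rotation=None keeps the orientation; v is the mean speed in m/s. With max_force (N) it stops when the force on the tool has changed by that much, and returns True; else False.
- manip.set_joints(angles): joint-space move.
- manip.command_gripper(opening, newtons=None): opening from 0.0 (shut) to 1.0 (fully open); newtons is the grip in N (None keeps the last); returns when the fingers have stopped.
- manip.wait(seconds).
- manip.solve_ik(position, orientation): joint angles nearest the present ones, or None.
- manip.get_obs(): the state.
- manip.snapshot(name): name is "scene" or "side" or "wrist"; returns a dict with "pixels" (384x512x3 uint8, blue, green, red), "camera_matrix" (3x3 intrinsics, pixels), "dist_coeffs" ([k1, k2, p1, p2, k3] as OpenCV has them; the pictures are not rectified), "world_from_camera" (4x4, takes a point from camera to world coordinates); the wrist camera has in their place "mount" (4x4, takes a point from camera to tool coordinates, whose origin is the TCP and whose axes are the flange's). Camera axes: x right, y down, z forward; pixel columns grow to the right and rows downward; lengths in m; the calibration is good to about 2 mm. A picture is of the moment at which its call begins: read the wrist's pose just before it. There is no depth.
A pose or a line that the arm cannot do raises manip.IKError and nothing moves.
- manip.finish_job(): hands the job in; it is judged then, once.
Trained networks look in a picture, given as the dict that the camera call returned (one of the last four; its "shot" number tells which), for a name from the list of things; names that differ only in an ending like _2 or _b are one class to them, and where a whole thing is asked for, a point or a joint stands for the part that bears it (a point fixed in the world has none). Each returns a list of dicts, best first, with "p" (0 to 1); they miss things now and then, are a little off and sometimes report something else, mostly with a low value. They report only what shows in the picture. A call takes as long as a camera call.
- manip.look_for(query, picture): "extent" ([left, top, width, height] in pixels, round what is visible of it).
- manip.regions_of(query, picture): "mask" (384x512 bool, what is visible of it) and "extent" ([left, top, width, height] in pixels, round what is visible of it).
The state is a dict: "t": time; "qpos": joint angles; "joint_vel": joint speeds; "joint_torque": joint torques, N m; "eef_pos": TCP position; "tool_rot": TCP orientation; "contact_force": force on the tool from outside, world axes, zero at the start; "moment": the same for the moment, N m; "opening": opening from 0.0 (shut) to 1.0 (fully open); "gripper_force": force on a finger pad.
Only numpy, scipy, OpenCV 4.12 (cv2) and the standard library are available. Lean on these libraries where they do the work, as an engineer would, in place of code of your own. Each camera call takes 0.05 s, during which the arm holds its last target. There are 200 camera calls.

## Working session

There is one attempt and no reset: what is moved stays moved. The work goes in short steps, each a Python script; the robot and the scene stay as the last script left them, time stands still between calls to the robot, and variables do not carry over. Pictures are saved under pics/ and viewed, at most 10 in all, crops included, and the job is handed in when it is done.

```bash
mkdir -p pics; ls; python3 - <<'E'
from station import manip
import cv2, numpy as np
o=manip.get_obs(); print({k:np.round(v,3).tolist() for k,v in o.items()})
ims=[]
for c in ("scene","side"):
    s=manip.snapshot(c); im=s["pixels"].copy(); print(c,s["world_from_camera"].round(3).tolist(),s["camera_matrix"].round(1).tolist(),np.round(s["dist_coeffs"],3))
    for q in ("lamp","lamp_grip","holder","lip","tape_1","contactor","adapter_0"):
        try: r=manip.look_for(q,s)
        except Exception as e: print(q,e); continue
        print(q,[(np.round(d["extent"]).tolist(),round(d["p"],2)) for d in r[:3]])
    cv2.imwrite(f"pics/{c}0.png",im)
E
```

```text
pics
{'t': 0.0, 'qpos': [1.241, 0.092, 1.232, 0.0, 1.82, -0.057], 'joint_vel': [-0.0, 0.001, 0.0, 0.002, -0.001, 0.0], 'joint_torque': [-0.001, -45.873, -41.802, -0.0, 0.012, 0.0], 'eef_pos': [0.162, 0.578, 0.23], 'tool_rot': [-3.14, -0.0, 2.869], 'contact_force': [0.088, -0.292, 0.211], 'moment': [0.016, 0.01, -0.004], 'gripper_force': 0.0, 'opening': 1.001}
scene [[0.672, -0.493, 0.553, -0.066], [-0.741, -0.45, 0.498, -0.843], [0.003, -0.744, -0.668, 0.802], [0.0, 0.0, 0.0, 1.0]] [[431.8, 0.0, 257.4], [0.0, 431.8, 193.2], [0.0, 0.0, 1.0]] [-0.165  0.     0.     0.     0.   ]
lamp [([196.0, 144.0, 20.0, 42.0], 0.68)]
lamp_grip [([198.0, 145.0, 23.0, 41.0], 0.6)]
holder [([219.0, 216.0, 50.0, 49.0], 0.69)]
lip [([217.0, 216.0, 50.0, 45.0], 0.67)]
tape_1 [([215.0, 144.0, 24.0, 16.0], 0.54)]
contactor [([312.0, 220.0, 30.0, 42.0], 0.71), ([218.0, 217.0, 48.0, 47.0], 0.44)]
adapter_0 [([174.0, 220.0, 26.0, 12.0], 0.76)]
side [[-0.993, -0.081, 0.081, 0.45], [-0.113, 0.576, -0.81, 0.415], [0.019, -0.814, -0.581, 0.591], [0.0, 0.0, 0.0, 1.0]] [[362.3, 0.0, 253.1], [0.0, 362.3, 189.0], [0.0, 0.0, 1.0]] [-0.112  0.     0.     0.     0.   ]
lamp [([221.0, 224.0, 31.0, 54.0], 0.78)]
lamp_grip [([222.0, 230.0, 31.0, 48.0], 0.88), ([265.0, 185.0, 45.0, 40.0], 0.36)]
holder [([264.0, 186.0, 47.0, 35.0], 0.7)]
lip [([264.0, 183.0, 43.0, 41.0], 0.94)]
tape_1 [([155.0, 267.0, 35.0, 30.0], 0.56)]
contactor [([239.0, 145.0, 30.0, 32.0], 0.87)]
adapter_0 [([299.0, 233.0, 20.0, 24.0], 0.62)]
```

```bash
cat > h.py <<'E'
import numpy as np, cv2
from station import manip
def ray(s,uv,T=None):
    T=s["world_from_camera"] if T is None else T
    p=cv2.undistortPoints(np.array([[uv]],float),s["camera_matrix"],np.array(s["dist_coeffs"],float))[0,0]
    return T[:3,3],T[:3,:3]@np.array([p[0],p[1],1.])
def onz(s,uv,z,T=None):
    c,d=ray(s,uv,T); return c+d*(z-c[2])/d[2]
E
python3 - <<'E'
import cv2,numpy as np
a=cv2.imread("pics/scene0.png")[130:280,160:360]; b=cv2.imread("pics/side0.png")[130:310,140:340]
a=cv2.resize(a,None,fx=3,fy=3,interpolation=3)[:, :]; b=cv2.resize(b,None,fx=3,fy=3,interpolation=3)
a=cv2.copyMakeBorder(a,0,90,0,0,0)
im=np.hstack([a,b]); cv2.imwrite("pics/v1.png",cv2.resize(im,(800,360),interpolation=cv2.INTER_AREA))
E
python3 - <<'E'
from h import *
for c,L,H in (("scene",[196,144,20,42],[219,216,50,49]),("side",[221,224,31,54],[264,186,47,35])):
    s=manip.snapshot(c)
    print(c,"lamp mid z.056",onz(s,(L[0]+L[2]/2,L[1]+L[3]/2),.056).round(3),"holder",onz(s,(H[0]+H[2]/2,H[1]+H[3]/2),.03).round(3))
E
```

```text
scene lamp mid z.056 [ 0.542 -0.1    0.056] holder [ 0.426 -0.357  0.03 ]
side lamp mid z.056 [ 0.534 -0.109  0.056] holder [ 0.435 -0.317  0.03 ]
```

View pics/v1.png

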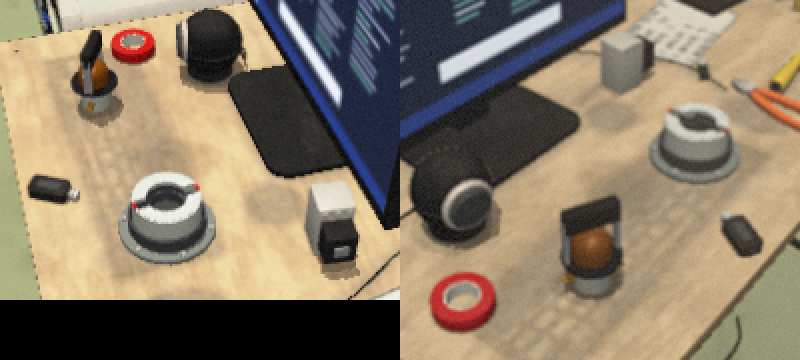

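```bash
cat >> h.py <<'E'
from scipy.spatial.transform import Rotation as Rn
def wpose(s):
    o=manip.get_obs(); T=np.eye(4); T[:3,:3]=Rn.from_euler('xyz',o["tool_rot"]).as_matrix(); T[:3,3]=o["eef_pos"]; return T@s["mount"]
E
python3 - <<'E'
from h import *
for y in np.arange(-3,3.2,.5):
    q=manip.solve_ik([.43,-.33,.2],[np.pi,0,y]); q2=manip.solve_ik([.54,-.105,.2],[np.pi,0,y])
    print(round(y,2),None if q is None else np.round(q,2),None if q2 is None else np.round(q2,2))
manip.move_pose([.50,-.105,.32],[np.pi,0,-1.57+3.14159])
ims=[]
for k,p in enumerate(([.50,-.105,.32],[.40,-.33,.30])):
    manip.move_pose(p,[np.pi,0,np.pi/2]); manip.wait(.3)
    T0=None; s=manip.snapshot("wrist"); T=wpose(s)
    if k==0: print(s["mount"].round(3).tolist(),s["camera_matrix"].round(1).tolist(),s["dist_coeffs"])
    for q,z in (("lamp",.05),("lamp_grip",.112),("holder",.0),("lip",.056)):
        for d in manip.regions_of(q,s)[:2]:
            e=d["extent"]; print(k,q,np.round(e).tolist(),round(d["p"],2),onz(s,(e[0]+e[2]/2,e[1]+e[3]/2),z,T).round(4))
    np.savez(f"w{k}.npz",T=T,px=s["pixels"],K=s["camera_matrix"],D=s["dist_coeffs"])
    ims.append(cv2.resize(s["pixels"],(400,300),interpolation=cv2.INTER_AREA))
cv2.imwrite("pics/v2.png",np.hstack(ims)); print(manip.get_obs()["t"],manip.get_obs()["qpos"].round(2) )
E
```

```text
-3.0 [-0.72 -0.07  1.45  0.    1.76 -2.43] [-0.25 -0.05  1.43  0.    1.76 -1.97]
-2.5 None [-0.25 -0.05  1.43  0.    1.76 -2.47]
-2.0 None None
-1.5 [-0.72 -0.07  1.45 -0.    1.76  2.35] None
-1.0 [-0.72 -0.07  1.45 -0.    1.76  1.85] [-0.25 -0.05  1.43 -0.    1.76  2.32]
-0.5 [-0.72 -0.07  1.45 -0.    1.76  1.35] [-0.25 -0.05  1.43 -0.    1.76  1.82]
0.0 [-0.72 -0.07  1.45 -0.    1.76  0.85] [-0.25 -0.05  1.43 -0.    1.76  1.32]
0.5 [-0.72 -0.07  1.45 -0.    1.76  0.35] [-0.25 -0.05  1.43 -0.    1.76  0.82]
1.0 [-0.72 -0.07  1.45  0.    1.76 -0.15] [-0.25 -0.05  1.43 -0.    1.76  0.32]
1.5 [-0.72 -0.07  1.45  0.    1.76 -0.65] [-0.25 -0.05  1.43  0.    1.76 -0.18]
2.0 [-0.72 -0.07  1.45  0.    1.76 -1.15] [-0.25 -0.05  1.43  0.    1.76 -0.68]
2.5 [-0.72 -0.07  1.45  0.    1.76 -1.65] [-0.25 -0.05  1.43  0.    1.76 -1.18]
3.0 [-0.72 -0.07  1.45  0.    1.76 -2.15] [-0.25 -0.05  1.43  0.    1.76 -1.68]
[[-0.001, -0.962, -0.274, 0.069], [1.0, -0.001, -0.0, 0.0], [-0.0, -0.274, 0.962, -0.143], [0.0, 0.0, 0.0, 1.0]] [[302.2, 0.0, 254.9], [0.0, 302.2, 189.8], [0.0, 0.0, 1.0]] [-0.07882609  0.          0.          0.          0.        ]
0 lamp [257.0, 132.0, 50.0, 49.0] 0.9 [ 0.538  -0.1063  0.05  ]
0 lamp_grip [256.0, 134.0, 54.0, 48.0] 0.7 [ 0.5324 -0.0971  0.112 ]
0 holder [186.0, 256.0, 65.0, 70.0] 0.95 [ 0.4355 -0.3555  0.    ]
0 lip [185.0, 257.0, 67.0, 71.0] 0.95 [ 0.442 -0.318  0.056]
1 lamp [351.0, 0.0, 32.0, 6.0] 0.65 [ 0.534  -0.1398  0.05  ]
1 holder [240.0, 121.0, 81.0, 80.0] 0.8 [ 0.4376 -0.3418  0.    ]
1 holder [352.0, 0.0, 27.0, 4.0] 0.49 [ 0.5489 -0.1233 -0.    ]
1 lip [239.0, 124.0, 80.0, 80.0] 0.77 [ 0.4322 -0.3352  0.056 ]
5.9333 [-0.76 -0.1   1.3   0.    1.94 -0.76]
```

View pics/v2.png

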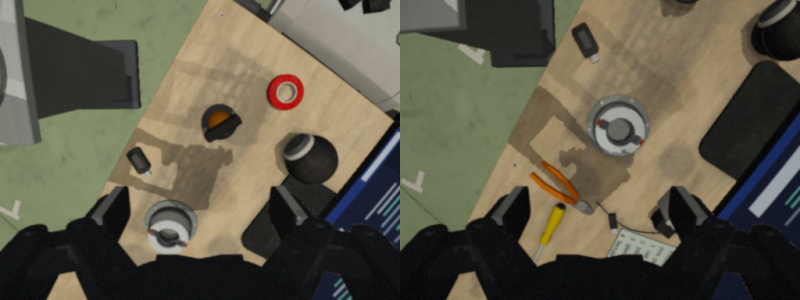

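```bash
python3 - <<'E'
from h import *
ims=[]
for k,p in ((3,[.434,-.338,.21]),(2,[.536,-.103,.25])):
    manip.move_pose(p,[np.pi,0,.4]); manip.wait(.3)
    s=manip.snapshot("wrist"); T=wpose(s)
    for q,z in (("lamp_grip",.112),("lip",.056)):
        for d in manip.regions_of(q,s)[:1]:
            e=d["extent"]; print(k,q,np.round(e).tolist(),round(d["p"],2),onz(s,(e[0]+e[2]/2,e[1]+e[3]/2),z,T).round(4))
    np.savez(f"w{k}.npz",T=T,px=s["pixels"],K=s["camera_matrix"],D=s["dist_coeffs"])
    c=onz
    c0=s["pixels"][60:260,160:360]; ims.append(cv2.resize(c0,(400,400),interpolation=cv2.INTER_CUBIC))
cv2.imwrite("pics/v3.png",np.hstack(ims)); print(manip.get_obs()["t"])
E
```

```text
3 lamp_grip [34.0, 0.0, 80.0, 26.0] 0.78 [ 0.5092 -0.159   0.112 ]
3 lip [211.0, 112.0, 100.0, 106.0] 0.77 [ 0.446  -0.3393  0.056 ]
2 lip [339.0, 246.0, 74.0, 68.0] 0.92 [ 0.4602 -0.3053  0.056 ]
8.9583
```

View pics/v3.png

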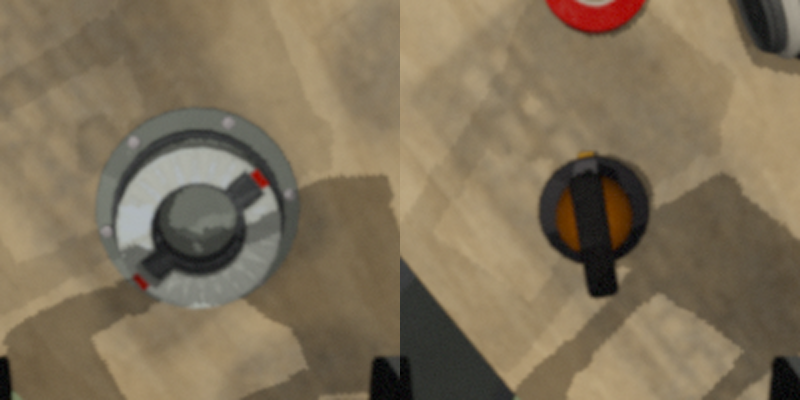

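```bash
python3 - <<'E'
from h import *
def ld(k):
    d=np.load(f"w{k}.npz"); return {"camera_matrix":d["K"],"dist_coeffs":d["D"]},d["T"],d["px"]
s,T,px=ld(3)
b,g,r=[px[...,i].astype(int) for i in range(3)]
m=((r>g+70)&(r>b+70)); m[:60]=0;m[260:]=0;m[:,:160]=0;m[:,360:]=0
n,l,st,ce=cv2.connectedComponentsWithStats(m.astype(np.uint8))
P=[]
for i in range(1,n):
    if st[i,4]>5: p=onz(s,ce[i],.056,T); P.append(p); print("red",ce[i].round(1),st[i,4],p.round(4))
P=np.array(P); d=P[0]-P[1]; print("mid",P.mean(0).round(4),"yaw",np.arctan2(d[1],d[0]),np.linalg.norm(d[:2]))
for c,z in (((198,226),.056),):
    print("lip circle",onz(s,(160+c[0]/2,60+c[1]/2),z,T).round(4))
# rectify lip plane to world top view: fit circle to bright lip
w=.06; gx,gy=np.meshgrid(np.arange(-w,w,.0005),np.arange(w,-w,-.0005)); 
def top(s,T,px,c,z):
    pts=np.stack([gx+c[0],gy+c[1],np.full_like(gx,z)],-1).reshape(-1,3); Ti=np.linalg.inv(T)
    uv=cv2.projectPoints((pts@Ti[:3,:3].T+Ti[:3,3]),np.zeros(3),np.zeros(3),s["camera_matrix"],s["dist_coeffs"])[0].reshape(gx.shape+(2,)).astype(np.float32)
    return cv2.remap(px,uv[...,0],uv[...,1],cv2.INTER_CUBIC)
L=top(s,T,px,P.mean(0),.056)
cv2.circle(L,(120,120),84,(0,255,0),1);cv2.circle(L,(120,120),49,(0,255,0),1)
s2,T2,p2=ld(2)
E1=onz(s2,(160+202/2,60+297/2),.112,T2); A=onz(s2,(160+187/2,60+180/2),.112,T2); d=(A-E1)/np.linalg.norm(A-E1)
C=E1+d*.031; yaw=np.arctan2(d[1],d[0]); print("bar",C.round(4),"yaw",yaw, "flange",onz(s2,(257.5,165),.044,T2).round(4))
B=top(s2,T2,p2,C,.112)
R=cv2.boxPoints(((120,120),(124,32),-np.degrees(yaw))); cv2.polylines(B,[R.astype(int)],True,(0,255,0),1)
B2=top(s2,T2,p2,C,.046); cv2.circle(B2,(120,120),66,(0,255,0),1)
cv2.imwrite("pics/v4.png",np.hstack([L,B,B2]))
E
```

```text
red [289.6 149. ] 36 [ 0.472  -0.3594  0.056 ]
red [230.3 200.9] 15 [ 0.3993 -0.3254  0.056 ]
mid [ 0.4357 -0.3424  0.056 ] yaw -0.437386390958109 0.08028071577017841
lip circle [ 0.4379 -0.3412  0.056 ]
bar [ 0.5377 -0.1054  0.112 ] yaw 0.5237590270223111 flange [ 0.5373 -0.1066  0.044 ]
```

View pics/v4.png

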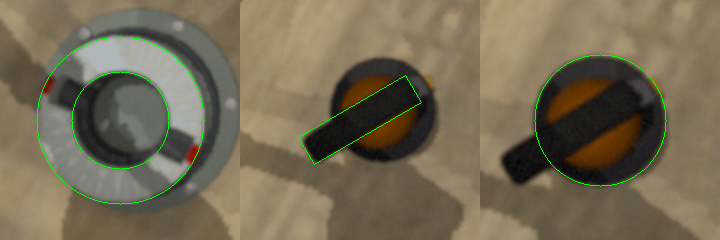

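```bash
cat >> h.py <<'E'
w=.05; gx,gy=np.meshgrid(np.arange(-w,w,.00025),np.arange(w,-w,-.00025))
def top(s,T,px,c,z):
    pts=np.stack([gx+c[0],gy+c[1],np.full_like(gx,z)],-1).reshape(-1,3); Ti=np.linalg.inv(T)
    uv=cv2.projectPoints((pts@Ti[:3,:3].T+Ti[:3,3]),np.zeros(3),np.zeros(3),s["camera_matrix"],s["dist_coeffs"])[0].reshape(gx.shape+(2,)).astype(np.float32)
    return cv2.remap(px,uv[...,0],uv[...,1],cv2.INTER_CUBIC)
E
python3 - <<'E'
from h import *
manip.move_pose([.436,-.341,.21],[np.pi,0,2.70]); manip.wait(.3)
s=manip.snapshot("wrist"); T=wpose(s)
np.savez("w4.npz",T=T,px=s["pixels"],K=s["camera_matrix"],D=s["dist_coeffs"])
ims=[]
for k in (3,4,1):
    d=np.load(f"w{k}.npz"); s={"camera_matrix":d["K"],"dist_coeffs":d["D"]}; c0=np.array([.4357,-.3424])
    L=top(s,d["T"],d["px"],c0,.056); b,g,r=[L[...,i].astype(float) for i in range(3)]
    rr=np.hypot(gx,gy); m=((r>1.6*g)&(r>1.6*b)&(r>60)&(rr>.030)&(rr<.047)).astype(np.uint8)
    n,l,st,ce=cv2.connectedComponentsWithStats(m); o=sorted([i for i in range(1,n)],key=lambda i:-st[i,4])[:2]
    P=np.array([[c0[0]-w+ce[i][0]*.00025,c0[1]+w-ce[i][1]*.00025] for i in o]); P=P[np.argsort(P[:,0])]; dd=P[1]-P[0]
    print(k,P.round(4).tolist(),[int(st[i,4]) for i in o],"mid",P.mean(0).round(4),"yaw",np.arctan2(dd[1],dd[0]).round(3),np.linalg.norm(dd).round(4))
    # circle fit: gradient search on lip outer/hole edge
    G=cv2.GaussianBlur(cv2.cvtColor(L,cv2.COLOR_BGR2GRAY),(0,0),3).astype(np.float32)
    best=[]
    th=np.linspace(0,6.283,180,endpoint=False)
    def smp(cx,cy,R): 
        return cv2.remap(G,((cx+R*np.cos(th)+w)/.00025).astype(np.float32)[None],((w-cy-R*np.sin(th))/.00025).astype(np.float32)[None],1)[0]
    for cx in np.arange(-.004,.0041,.0005):
        for cy in np.arange(-.004,.0041,.0005):
            best.append((np.clip(smp(cx,cy,.0405)-smp(cx,cy,.0435),0,50).mean()+np.clip(smp(cx,cy,.026)-smp(cx,cy,.023),0,50).mean(),c0[0]+cx,c0[1]+cy))
    best.sort(reverse=True); B=np.array(best[:5]); print("  circ",B[:,1:].mean(0).round(4))
    cc=B[:,1:].mean(0)-c0; ctr=(int((cc[0]+w)/.00025),int((w-cc[1])/.00025))
    for R in (168,98): cv2.circle(L,ctr,R,(0,255,0),1)
    ims.append(cv2.resize(L,(266,266),interpolation=cv2.INTER_AREA))
cv2.imwrite("pics/v5.png",np.hstack(ims)); print(manip.get_obs()["t"],manip.get_obs()["contact_force"])
E
```

```text
3 [[0.3994, -0.325], [0.472, -0.3594]] [865, 600] mid [ 0.4357 -0.3422] yaw -0.443 0.0804
  circ [ 0.4363 -0.3412]
4 [[0.3999, -0.3247], [0.472, -0.3593]] [751, 656] mid [ 0.4359 -0.342 ] yaw -0.447 0.0799
  circ [ 0.4348 -0.3416]
1 [[0.3997, -0.3251], [0.4717, -0.3595]] [783, 651] mid [ 0.4357 -0.3423] yaw -0.446 0.0798
  circ [ 0.4353 -0.3417]
11.6667 [0.1030587  0.45332202 0.66031582]
```

View pics/v5.png

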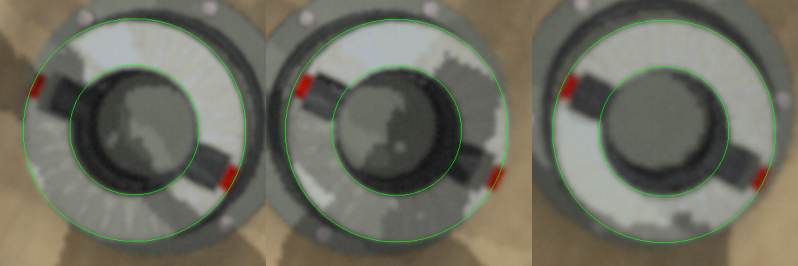

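```bash
python3 - <<'E'
from h import *
y=.524-np.pi
manip.move_pose([.5377,-.1054,.20],[np.pi,0,y])
print(manip.move_straight([.5377,-.1054,.080],v=.12,max_force=10))
manip.command_gripper(0.1,50)
o=manip.get_obs(); print("grip",o["opening"],o["gripper_force"],o["contact_force"].round(2),o["eef_pos"])
manip.move_straight([.5377,-.1054,.20],v=.15)
o=manip.get_obs(); print("lift",o["opening"],o["gripper_force"],o["contact_force"].round(2),o["moment"].round(2))
manip.move_pose([.4356,-.342,.16],[np.pi,0,np.pi-.445]); manip.wait(.3)
s=manip.snapshot("wrist"); a=s["pixels"]; b=manip.snapshot("side")["pixels"]
cv2.imwrite("pics/v6.png",np.hstack([cv2.resize(a,(400,300),interpolation=cv2.INTER_AREA),cv2.resize(b[120:270,190:390],(400,300),interpolation=cv2.INTER_CUBIC)]))
o=manip.get_obs();print(o["t"],o["qpos"].round(2),o["contact_force"].round(2),o["moment"].round(3),o["eef_pos"],o["tool_rot"])
E
```

```text
False
grip 0.18552943168586516 49.13001894950867 [-0.22 -0.1   0.66] [ 0.53782014 -0.10537102  0.08018529]
lift 0.1789130459511438 48.63978087902069 [-1.06  0.12 -3.62] [ 0.02  0.01 -0.04]
16.825 [-0.73 -0.04  1.49  0.    1.69 -1.85] [ 0.37  0.32 -3.09] [ 0.019 -0.009 -0.011] [ 0.43603885 -0.34152084  0.16015308] [-3.14153405e+00  2.50353925e-04  2.69784847e+00]
```

View pics/v6.png

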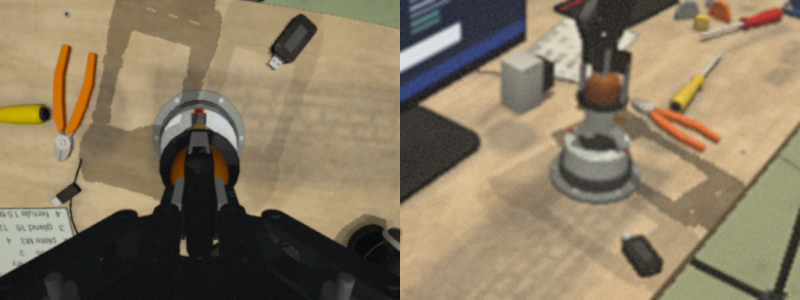

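```bash
python3 - <<'E'
from h import *
c=np.array([.4354,-.3423])
def show(t):
    o=manip.get_obs(); print(t,round(o["t"],2),o["eef_pos"].round(4),o["tool_rot"][2].round(3),"F",o["contact_force"].round(2),"M",o["moment"].round(3))
manip.move_straight([*c,.128],v=.08,max_force=5); show("a")
for z in (.122,.118,.114,.110,.106,.104):
    h=manip.move_straight([*c,z],v=.03,max_force=3); show(f"{z} {h}")
    if h: break
E
```

```text
a 17.38 [ 0.4351 -0.3421  0.1273] 2.696 F [-0.71  0.05 -1.67] M [-0.025 -0.044 -0.011]
0.122 False 17.73 [ 0.4354 -0.3423  0.1219] 2.697 F [-0.39 -0.34 -2.74] M [-0.034 -0.034 -0.006]
0.118 False 18.01 [ 0.4356 -0.3424  0.118 ] 2.697 F [ 0.62 -0.51 -1.36] M [-0.077 -0.202  0.019]
0.114 False 18.29 [ 0.4357 -0.3424  0.114 ] 2.697 F [ 1.29 -0.63 -2.2 ] M [-0.05  -0.513 -0.033]
0.11 False 18.57 [ 0.4356 -0.3423  0.1099] 2.697 F [ 3.12 -0.76 -1.21] M [-0.101 -0.597  0.024]
0.106 False 18.86 [ 0.4356 -0.3423  0.1059] 2.697 F [ 3.85 -0.01 -1.02] M [-0.122 -0.852  0.009]
0.104 False 19.11 [ 0.4357 -0.3424  0.1043] 2.697 F [ 3.62 -1.24  0.33] M [-0.129 -0.856 -0.034]
```

```bash
python3 - <<'E'
from h import *
c=np.array([.4364,-.3425]); z=.1033
def show(t):
    o=manip.get_obs(); print(t,round(o["t"],2),o["eef_pos"].round(4),o["tool_rot"][2].round(3),"F",o["contact_force"].round(2),"M",o["moment"].round(3)); return o
manip.move_straight([*c,z],v=.02); o=show("start")
f0=o["contact_force"][2]; y0=np.pi-.445
for i in range(1,16):
    y=y0-.04*i
    manip.move_straight([*c,z],v=.03,rotation=[np.pi,0,y]); o=show(i)
    if abs(o["moment"][2])>.5 or o["contact_force"][2]<f0-3: break
E
```

```text
start 19.36 [ 0.4361 -0.3425  0.1034] 2.696 F [ 0.6  -0.66  0.85] M [-0.005 -0.149  0.011]
1 19.61 [ 0.4361 -0.3426  0.1034] 2.657 F [-0.36  0.55  1.02] M [-0.034 -0.067 -0.106]
2 19.86 [ 0.4361 -0.3425  0.1033] 2.618 F [-0.67 -0.38  1.85] M [-0.055  0.05  -0.101]
3 20.11 [ 0.4362 -0.3425  0.1033] 2.578 F [-1.29 -0.22  1.43] M [-0.056  0.047 -0.048]
4 20.36 [ 0.4363 -0.3425  0.1033] 2.538 F [-0.48  0.81  2.08] M [-0.034  0.175 -0.032]
5 20.61 [ 0.4364 -0.3425  0.1033] 2.498 F [0.03 0.16 1.86] M [ 0.005  0.088 -0.048]
6 20.86 [ 0.4364 -0.3425  0.1033] 2.459 F [ 0.28 -0.28  2.24] M [ 0.059  0.071 -0.055]
7 21.11 [ 0.4364 -0.3425  0.1033] 2.419 F [ 0.28 -0.78  0.92] M [0.    0.036 0.005]
8 21.36 [ 0.4364 -0.3425  0.1033] 2.379 F [0.62 0.6  1.23] M [ 0.031  0.033 -0.097]
9 21.61 [ 0.4364 -0.3425  0.1033] 2.339 F [-1.11 -0.54  1.3 ] M [-0.028  0.03  -0.03 ]
10 21.86 [ 0.4364 -0.3425  0.1033] 2.299 F [-0.12  0.51  1.29] M [ 0.024  0.061 -0.085]
11 22.11 [ 0.4364 -0.3425  0.1033] 2.259 F [-0.05  0.06  2.73] M [ 0.048  0.013 -0.099]
12 22.36 [ 0.4364 -0.3425  0.1033] 2.219 F [-0.34  0.18  1.4 ] M [-0.006  0.009 -0.084]
13 22.61 [ 0.4364 -0.3425  0.1033] 2.179 F [ 0.03 -1.02  1.11] M [ 0.015 -0.018 -0.057]
14 22.86 [ 0.4364 -0.3425  0.1033] 2.139 F [0.4  0.16 1.21] M [ 0.028  0.065 -0.143]
15 23.11 [ 0.4364 -0.3425  0.1033] 2.099 F [0.31 0.55 3.  ] M [ 0.029  0.083 -0.082]
```

```bash
python3 - <<'E'
from h import *
c=np.array([.4364,-.3425]); z=.1033; y0=np.pi-.445
for i in range(21,48):
    y=y0-.03*i
    manip.move_straight([*c,z],v=.03,rotation=[np.pi,0,y])
    F=[];M=[]
    for _ in range(3):
        o=manip.get_obs(); F.append(o["contact_force"]); M.append(o["moment"]); manip.wait(.02)
    F=np.mean(F,0);M=np.mean(M,0); print(i,round(.03*i,2),round(o["t"],2),o["tool_rot"][2].round(3),F.round(2),M.round(3))
    if F[2]<-1.2 or abs(M[2])>.35: break
E
```

```text
21 0.63 23.39 2.068 [0.44 0.48 1.47] [ 0.039  0.037 -0.059]
22 0.66 23.69 2.038 [-0.02 -0.08  1.89] [-0.003  0.043 -0.021]
23 0.69 23.99 2.008 [-0.02  0.23  1.75] [ 0.066 -0.014 -0.071]
24 0.72 24.29 1.978 [0.08 0.49 2.12] [ 0.028 -0.047 -0.024]
25 0.75 24.59 1.948 [0.46 0.57 1.59] [ 0.052 -0.172  0.031]
26 0.78 24.89 1.917 [ 0.12 -0.16 -2.32] [-0.127 -0.029 -0.026]
```

```bash
python3 - <<'E'
from h import *
c=np.array([.4364,-.3425]); z=.1033; y0=np.pi-.445
def st(t):
    F=[];M=[]
    for _ in range(4):
        o=manip.get_obs(); F.append(o["contact_force"]); M.append(o["moment"]); manip.wait(.02)
    F=np.mean(F,0);M=np.mean(M,0); print(t,round(o["t"],2),o["eef_pos"].round(4),o["tool_rot"][2].round(3),F.round(2),M.round(3)); return F,M
r=.78
for r in (.80,.82,.84):
    manip.move_straight([*c,z],v=.03,rotation=[np.pi,0,y0-r]); F,M=st(r)
    if abs(M[2])>.25: break
for z in (.1018,.1003,.0990,.098,.097):
    manip.move_straight([*c,z],v=.03); F,M=st(z)
    if F[2]>0: break
E
```

```text
0.8 25.21 [ 0.4362 -0.3423  0.1028] 1.897 [-0.32 -0.22 -2.95] [-0.061  0.026 -0.003]
0.82 25.52 [ 0.4364 -0.3425  0.1033] 1.877 [ 0.04  0.08 -3.09] [-0.023  0.036 -0.02 ]
0.84 25.84 [ 0.4364 -0.3425  0.1033] 1.857 [ 0.    0.13 -2.6 ] [-0.014  0.016 -0.002]
0.1018 26.16 [ 0.4364 -0.3424  0.1017] 1.857 [-0.29 -0.02 -2.49] [-0.006  0.     0.006]
0.1003 26.48 [ 0.4364 -0.3424  0.1002] 1.857 [-0.51 -0.24 -2.94] [-0.029  0.005  0.009]
0.099 26.79 [ 0.4364 -0.3425  0.0991] 1.857 [-0.35 -0.   -2.59] [-0.051  0.036 -0.025]
0.098 27.11 [ 0.4364 -0.3426  0.0982] 1.857 [-0.4  -0.18 -1.13] [-0.019  0.092  0.035]
0.097 27.43 [ 0.4365 -0.3426  0.0973] 1.857 [-0.45 -0.19  0.19] [-0.008  0.15   0.017]
```

```bash
python3 - <<'E'
from h import *
manip.move_straight([.4364,-.3425,.098],v=.02)
manip.command_gripper(0.6)
o=manip.get_obs(); print(o["opening"],o["contact_force"].round(2),o["t"])
manip.move_straight([.4364,-.3425,.21],v=.12)
manip.move_straight([.4364,-.3425,.25],v=.12); manip.wait(.3)
s=manip.snapshot("wrist"); T=wpose(s); b=manip.snapshot("side"); 
cv2.imwrite("pics/v7.png",np.hstack([cv2.resize(s["pixels"][40:265,110:410],(400,300),interpolation=cv2.INTER_CUBIC),cv2.resize(b["pixels"][120:270,190:390],(400,300),interpolation=cv2.INTER_CUBIC)]))
L=top(s,T,s["pixels"],(.436,-.342),.129); cv2.imwrite("pics/v8.png",L)
print(manip.get_obs()["t"])
E
```

```text
0.5985021324547927 [-0.03  0.45 -0.11] 28.125
30.0917
```

View pics/v7.png

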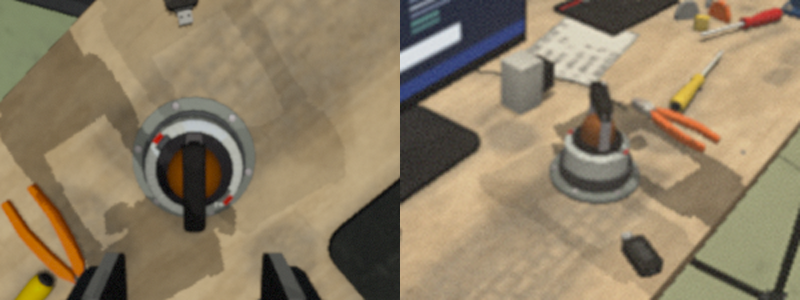

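View pics/v8.png

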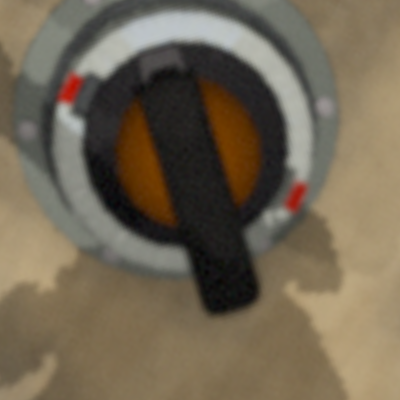

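The lamp stands upright and centred in the holder. Its bar is about 0.85 rad clockwise of the red marks (wrist view: bar centre near (195,185), marks near (158,138) and (228,200)). The gripper is clear and the bystanders visible in these views have not moved.

```bash
python3 -c "
from station import manip
print(manip.finish_job())"
```

```text
the job is handed in; nothing more can be done
None
```

The lamp head is in the holder with its lugs in the locking notches, about 0.84 rad clockwise of the entry slots. It is released and upright, and the job was handed in at about 30 s of the 64 s allowed.

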